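# Find the medium steel rib by feel and load it

### The job

Test the three clamped steel ribs in turn, from the robot's left to its right: press each free tip straight down until it is firmly on its stop, keep it there for about half a second, never pushing a rib harder than 20 N, and let it spring back. Then take the steel weight from its stand and set it upright on the tip of the rib of medium stiffness (neither the softest nor the stiffest), centred on the pressing point, and leave it standing there. Do not shift or knock over the jar, mug, bowl, cone or tile.

Things in the scene. Friction and masses are not known exactly. Their poses are not given: they have to be found in the camera images.
- board: Plywood base board of the rib tester, 230 mm (x) by 360 mm (y) by 25 mm, fixed; origin at the centre of its underside, its +y is the left end as seen from the robot, its +x points away from the robot. Three clamp blocks stand on it in a row along its y at about +110, 0 and -110 mm; each 80 mm (x) by 60 mm (y), top 112 mm (+-6) above the table. Which is which is not known beforehand.
- tip_k (a point): Pressing point on steel rib k: on its top face, midway across, 20 mm in from the round free end. The rib, a spring-steel strip 44 mm wide, is held level by one end in clamp block k and reaches 100 mm out of it along the board's -x, about 75 mm (+-6) above the table. x axis along the rib to the clamp, z up. The ribs look alike but differ clearly in stiffness. A rubber-padded stop post stands under the free end.
- rib_k (a joint): Bend of rib k in rad: 0 when free (it springs back), grows as the tip is pressed down, ends on the stop at a value from 0.12 to 0.25 that differs from rib to rib. At the pressing point that is 8 to 18 mm of travel at a steady 0.2 to 1.4 N per mm (its stiffness); on the stop the resistance jumps to 3 to 5 N per mm.
- tip_m (a point): Pressing point on steel rib m: on its top face, midway across, 20 mm in from the round free end. The rib, a spring-steel strip 44 mm wide, is held level by one end in clamp block m and reaches 100 mm out of it along the board's -x, about 75 mm (+-6) above the table. x axis along the rib to the clamp, z up. The ribs look alike but differ clearly in stiffness. A rubber-padded stop post stands under the free end.
- rib_m (a joint): Bend of rib m in rad: 0 when free (it springs back), grows as the tip is pressed down, ends on the stop at a value from 0.12 to 0.25 that differs from rib to rib. At the pressing point that is 8 to 18 mm of travel at a steady 0.2 to 1.4 N per mm (its stiffness); on the stop the resistance jumps to 3 to 5 N per mm.
- tip_t (a point): Pressing point on steel rib t: on its top face, midway across, 20 mm in from the round free end. The rib, a spring-steel strip 44 mm wide, is held level by one end in clamp block t and reaches 100 mm out of it along the board's -x, about 75 mm (+-6) above the table. x axis along the rib to the clamp, z up. The ribs look alike but differ clearly in stiffness. A rubber-padded stop post stands under the free end.
- rib_t (a joint): Bend of rib t in rad: 0 when free (it springs back), grows as the tip is pressed down, ends on the stop at a value from 0.12 to 0.25 that differs from rib to rib. At the pressing point that is 8 to 18 mm of travel at a steady 0.2 to 1.4 N per mm (its stiffness); on the stop the resistance jumps to 3 to 5 N per mm.
- weight_mid (a point): Centre (half-way up) of the test weight: plain dark steel cylinder, 34 mm across, 50 mm tall, 350 g, standing upright on its wooden stand, 20 mm above the table. z axis up along it.
- weight: The test weight itself; origin at the centre of its underside. Standing on a rib's pressing point it bends the medium rib about half-way (0.10 to 0.16 rad), the stiffest hardly, the softest down onto its stop.
- stand: Dark wooden stand of the weight, 70 by 70 by 20 mm, fixed, to the left or right of the board; origin at the centre of its underside.
- jar: Bystander: white lidded jar, 68 mm wide, 85 mm tall; origin under its centre.
- mug: Bystander: white mug, 80 mm wide, 90 mm tall; origin under its centre.
- bowl: Bystander: terracotta bowl, 100 mm wide, 45 mm tall; origin under its centre.
- cone: Bystander: plaster cone, 28 mm wide at the foot, 45 mm tall, standing on the board between two blocks; origin under its centre.
- tile: Bystander: white glaze test tile, 50 by 30 by 8 mm, lying on the board between two blocks; origin under its centre.
Mind the look-alikes: they are no part of the job. What is shaped like the part that bears tip_m but blue or green is not meant.

How it is judged:
On the way, in this order (a step that is already met when the one before it is completed fails the run):
1. the left-hand (+y) rib is pressed down onto its stop and held there (((value of joint rib_k above 0.227 rad and y of tip_k in the frame of board above 0.055 m) or (value of joint rib_m above 0.1253 rad and y of tip_m in the frame of board above 0.055 m) or (value of joint rib_t above 0.2003 rad and y of tip_t in the frame of board above 0.055 m))), for 0.25 s.
2. the middle rib is pressed down onto its stop and held there (((value of joint rib_k above 0.227 rad and y of tip_k in the frame of board between -0.055 and 0.055 m) or (value of joint rib_m above 0.1253 rad and y of tip_m in the frame of board between -0.055 and 0.055 m) or (value of joint rib_t above 0.2003 rad and y of tip_t in the frame of board between -0.055 and 0.055 m))), for 0.25 s.
3. the right-hand (-y) rib is pressed down onto its stop and held there (((value of joint rib_k above 0.227 rad and y of tip_k in the frame of board below -0.055 m) or (value of joint rib_m above 0.1253 rad and y of tip_m in the frame of board below -0.055 m) or (value of joint rib_t above 0.2003 rad and y of tip_t in the frame of board below -0.055 m))), for 0.25 s.
4. the weight stands free on the tip of the rib of medium stiffness, which it bends part of the way, clear of the stop (((horizontal distance between weight_mid and tip_k below 0.012 m and z of weight_mid in the frame of tip_k below 0.035 m and contact force between weight and rib_k above 2 N and value of joint rib_k between 0.085 and 0.185 rad and value of joint each of rib_m, rib_t below 0.03 rad) or (horizontal distance between weight_mid and tip_m below 0.012 m and z of weight_mid in the frame of tip_m below 0.035 m and contact force between weight and rib_m above 2 N and value of joint rib_m between 0.085 and 0.185 rad and value of joint each of rib_k, rib_t below 0.03 rad) or (horizontal distance between weight_mid and tip_t below 0.012 m and z of weight_mid in the frame of tip_t below 0.035 m and contact force between weight and rib_t above 2 N and value of joint rib_t between 0.085 and 0.185 rad and value of joint each of rib_k, rib_m below 0.03 rad)) and contact force between the fingers and weight below 0.1 N and angle between weight_mid's own z axis and vertical below 0.35 rad), for 0.2 s.
At the end, for the whole second after the job is handed in: The weight stands released, at rest and upright (within 0.35 rad) on the rib of medium stiffness, its centre within 12 mm (seen from above) of the rib's pressing point, the rib carrying it and bent 0.085 to 0.185 rad, clear of its stop; the other two ribs have sprung back (bend under 0.03 rad) (all of step 4 and linear speed of weight below 0.02 m/s); the robot touches nothing.
It fails at once if rib k is pushed with more than 22 N (contact force between anything else and rib_k above 22 N).
It fails at once if rib m is pushed with more than 22 N (contact force between anything else and rib_m above 22 N).
It fails at once if rib t is pushed with more than 22 N (contact force between anything else and rib_t above 22 N).
It fails at once if the jar, mug, bowl, cone or tile is shifted by more than 30 mm (distance of any of jar, mug, bowl, cone, tile from where it was at the start of the episode above 0.03 m).
It also fails if it takes over 72 s, if anything falls off the work surface, if the arm or the gripper's body presses on something with over 40 N, if the wrist force passes 120 N, or if a joint passes its speed limit or range.

### The arm

A 7-joint arm with a two-finger parallel gripper is mounted at the origin on the work surface. World frame = base frame: x ahead of the robot, y to its left, z up, the work surface at z = 0. Lengths are in m, angles in rad, forces in N, time in s.
With the tool pointing down it reaches from about 0.4 to 0.875 m from the base axis. Payload 6.5 kg.
Tool frame: the origin (TCP) lies at the very end of the fingers, on their centre line; the grasp point (between the pads) lies 19 mm behind it; x points along the fingers, y is the direction in which the jaws open and shut, and the axes are right-handed (so a half turn about x gives the same grasp; the last joint's range is limited). The gripper opens to 88 mm and grips with 3 to 60 N. Pads are 18 mm wide; open, the fingers measure 123 mm over their backs; the gripper's body (75 mm by 187 mm) begins 45 mm behind the grasp point.
Start: joints at [-1.198, 0.536, -0.004, 1.538, 0.003, 1.067, -0.071], TCP at [0.276, 0.588, 0.239] pointing down, gripper open.
Joint ranges: [-2.7, 2.7], [-0.37, 2.16], [-1.27, 1.26], [0.24, 2.4], [-1.31, 4.45], [0.19, 1.91], [-2.76, 2.76]. Speed limits (rad/s): [2.39, 2.39, 3.14, 3.14, 3.14, 3.14, 3.14].

### API

Orientations are given as a rotation vector (axis times angle).
In Python, from bench import read_state, get_image, camera_model, close_job, masks_of, spot_point gives the robot as it stands.
- The arm moves only by the shell command python3 -m handwheel 'ROWS'. ROWS is JSON, one flat list of numbers, 5 for each row, row after row: the opening, from -1 (shut) to 1 (fully open), so that 0 is half open, then the shift along the tool's x, y, z in mm, then the turn about the tool's x in rad. A call has exactly 10 rows; each row is the pose to reach, as a shift and turn from the pose commanded when the call began, along the tool's axes at that moment; what a row does not reach only later rows make up. A row lasts 1/12 s, in which the tool goes at most 41.7 mm and 7.16 degrees, less where a joint would pass 70% of its speed; a pose out of reach is approached as far as the arm can. A call with a gripper value outside its range is refused whole. The fingers move at their own pace and stop on an object; the grip force is fixed at half the most. Time passes only in rows, so rows that repeat a pose let the fingers close, or fill a call up. It gives the time, the measured TCP pose, the force and the opening at its end, in the units of the state.
- read_state(): the state, without advancing time (a new reading comes with each control period).
- get_image(name): name is "side" or "top" or "wrist"; returns the picture (480x640x3 uint8, red, green, blue); there is no depth.
- camera_model(name): a dict with "intrinsics" (3x3 intrinsics, pixels), "D" ([k1, k2, p1, p2, k3] as OpenCV has them; the pictures are not rectified), "xyz" and "rotation" of the camera in the world. Camera axes: x right, y down, z forward; pixel columns grow to the right and rows downward; lengths in m; the calibration is good to about 2 mm. A picture is of the moment at which its call begins: read the wrist's pose just before it. camera_model takes no time and is no camera call; for the wrist camera it gives the pose at the moment of the call.
- close_job(): hands the job in, once; it reports no verdict.
Trained networks look in the newest picture that a camera, given by its name, has taken for a name from the list of things; names that differ only in an ending like _2 or _b are one class to them, and where a whole thing is asked for, a point or a joint stands for the part that bears it (a point fixed in the world has none). Each returns a list of dicts, best first, with "score" (0 to 1); they miss things now and then, are a little off and sometimes report something else, mostly with a low value. They report only what shows in the picture. A call takes as long as a camera call. They do not tell look-alikes from the thing itself.
- masks_of(camera, target): "pixels" (480x640 bool, what is visible of it) and "bbox" ([centre column, centre row, width, height] in pixels, round what is visible of it).
- spot_point(camera, target): "point" ([column, row] in pixels: a listed point, or the origin of a listed thing).
The state is a dict: "clock": time; "joints": joint angles; "joint_velocities": joint speeds; "joint_torque": joint torques, N m; "tool_pos": TCP position; "orientation": TCP orientation; "force": force on the tool from outside, world axes, zero at the start; "torque": the same for the moment, N m; "finger_gap": finger opening in m.
Only numpy, scipy, OpenCV 4.12 (cv2) and the standard library are available. Lean on these libraries where they do the work, as an engineer would, in place of code of your own. Each camera call takes 0.05 s, during which the arm holds its last target.

## Working session

There is one attempt and no reset: what is moved stays moved. The work goes in short steps, Python scripts to look and compute and a shell command to move; the robot and the scene stay as the last step left them, time stands still between calls to the robot, and variables do not carry over. Pictures are saved under pics/ and viewed, and the job is handed in when it is done.

```bash
ls; mkdir -p pics
python3 - <<'E'
from bench import *
import cv2
s=read_state(); print(s)
for c in ["top","side","wrist"]:
    im=get_image(c); cv2.imwrite(f"pics/{c}0.png",im[:,:,::-1])
    m=camera_model(c); print(c,m)
E
```

```text
pics
{'clock': 0.0, 'joints': array([-1.19818676,  0.53721329, -0.00448335,  1.53886342,  0.00261032,
        1.06730854, -0.07122984]), 'joint_velocities': array([ 0.00157946, -0.00025971, -0.00062749, -0.00089728,  0.00107114,
       -0.00024639, -0.00012779]), 'joint_torque': array([ 2.03339650e-04, -5.70984006e+01,  9.90604050e-01, -2.51596624e+01,
       -5.63066883e-02,  1.79607054e-02,  1.60830400e-04]), 'tool_pos': array([0.27588914, 0.58785552, 0.23781192]), 'orientation': array([ 0.34268918,  1.54354758, -0.34548107]), 'force': array([ 0.33574748,  0.31289593, -0.52090962]), 'torque': array([-0.0330663 , -0.01940827,  0.02492779]), 'finger_gap': 0.08812482435820827}
top {'intrinsics': array([[461.72470612,   0.        , 318.48406491],
       [  0.        , 461.72470612, 240.20027995],
       [  0.        ,   0.        ,   1.        ]]), 'D': array([0.03121726, 0.        , 0.        , 0.        , 0.        ]), 'xyz': array([ 0.44901193, -0.00342951,  1.12970415]), 'rotation': array([-2.14265297,  2.17432982, -0.11790004])}
side {'intrinsics': array([[497.75358659,   0.        , 323.25887649],
       [  0.        , 497.75358659, 249.76733094],
       [  0.        ,   0.        ,   1.        ]]), 'D': array([-0.01161539,  0.        ,  0.        ,  0.        ,  0.        ]), 'xyz': array([ 0.18565335, -0.74488788,  1.02649171]), 'rotation': array([-2.34902173,  0.54994099, -0.20699087])}
wrist {'intrinsics': array([[347.77561954,   0.        , 309.31160804],
       [  0.        , 347.77561954, 244.77689279],
       [  0.        ,   0.        ,   1.        ]]), 'D': array([0.01478226, 0.        , 0.        , 0.        , 0.        ]), 'xyz': array([0.20557864, 0.62115021, 0.38276521]), 'rotation': array([2.42480145, 1.54161882, 0.23540735])}
```

View pics/top0.png

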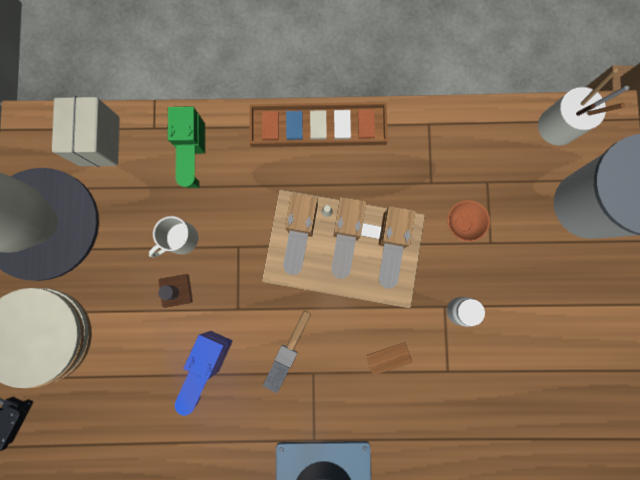

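View pics/side0.png

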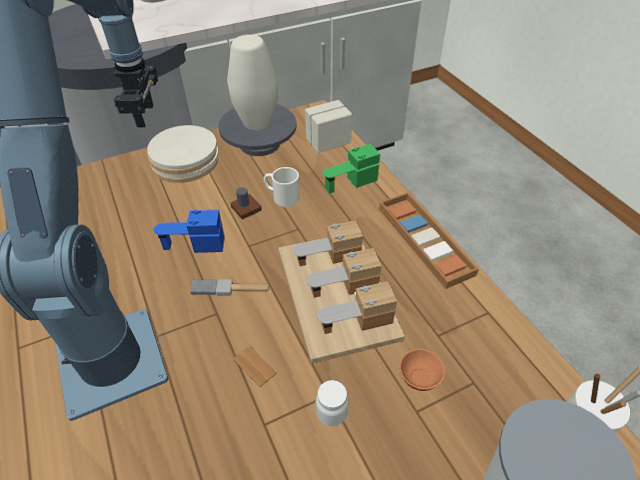

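View pics/wrist0.png

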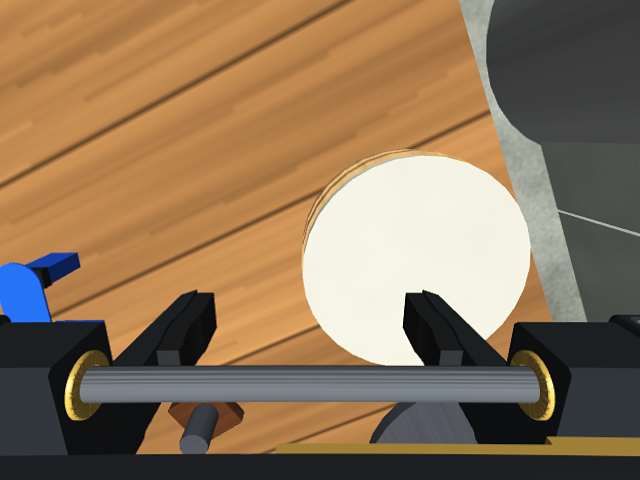

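The top view shows the board at about (345,248), with rib tips near (293,268), (341,272) and (388,281). The weight stands at (168,293), the mug is at (174,236), and the blue and green decoys are off to the left. Next I triangulate these.

```bash
cat > h.py <<'E'
import numpy as np,cv2
from scipy.spatial.transform import Rotation as R
from bench import *
def ray(cam,px,m=None):
    m=m or camera_model(cam)
    u=cv2.undistortPoints(np.array([[px]],float),m['intrinsics'],m['D'])[0,0]
    d=R.from_rotvec(m['rotation']).as_matrix()@np.array([u[0],u[1],1.])
    return np.array(m['xyz']),d
def atz(cam,px,z,m=None):
    o,d=ray(cam,px,m); return o+d*(z-o[2])/d[2]
def tri(rs):
    A=np.zeros((3,3));b=np.zeros(3)
    for o,d in rs:
        d=d/np.linalg.norm(d);P=np.eye(3)-np.outer(d,d);A+=P;b+=P@o
    p=np.linalg.solve(A,b)
    return p,[np.linalg.norm((np.eye(3)-np.outer(d,d)/(d@d))@(p-o)) for o,d in rs]
def proj(cam,p,m=None):
    m=m or camera_model(cam)
    r=R.from_rotvec(m['rotation']).inv()
    q,_=cv2.projectPoints(np.array([p],float),r.as_rotvec(),-r.apply(m['xyz']),m['intrinsics'],m['D'])
    return q[0,0]
E
python3 - <<'E'
from h import *
for t in ["tip_k","weight_mid","board","jar","mug","bowl","cone","tile","stand"]:
  for c in ["top","side"]:
    print(t,c,[(np.round(d['point'],1).tolist(),round(d['score'],2)) for d in spot_point(c,t)][:6])
print(read_state()['clock'])
E
```

```text
tip_k top [([390.8, 281.8], 0.98), ([184.9, 179.3], 0.93), ([297.3, 266.9], 0.92), ([184.8, 407.9], 0.92), ([337.8, 271.2], 0.71)]
tip_k side [([323.0, 315.5], 0.93), ([299.2, 245.5], 0.87), ([161.7, 230.7], 0.73), ([326.0, 169.8], 0.59)]
weight_mid top [([170.7, 295.9], 0.82)]
weight_mid side [([241.3, 196.3], 0.52)]
board top [([341.1, 249.9], 0.83)]
board side [([334.5, 294.2], 0.9), ([326.1, 312.2], 0.17)]
jar top [([460.3, 310.7], 0.87)]
jar side [([332.2, 409.6], 0.92)]
mug top [([182.0, 238.5], 0.85)]
mug side [([286.4, 197.1], 0.77), ([331.5, 408.0], 0.72)]
bowl top [([461.1, 221.1], 0.85), ([337.4, 274.3], 0.3)]
bowl side [([420.2, 379.5], 0.61)]
cone top [([326.4, 211.9], 0.64)]
cone side [([417.4, 376.7], 0.46)]
tile top [([366.6, 232.2], 0.61)]
tile side []
stand top [([175.6, 289.7], 0.76)]
stand side [([243.7, 208.5], 0.9)]
1.05
```

Run:
```python
import cv2
a=cv2.imread('pics/top0.png')[180:315,255:435]; b=cv2.imread('pics/side0.png')[210:365,270:420]; c=cv2.imread('pics/top0.png')[260:320,140:220]
cv2.imwrite('pics/ta.png',cv2.resize(a,None,fx=4.4,fy=4.4,interpolation=2))
cv2.imwrite('pics/sb.png',cv2.resize(b,None,fx=3.8,fy=3.8,interpolation=2))
```

```text
(no output)
```

View pics/ta.png

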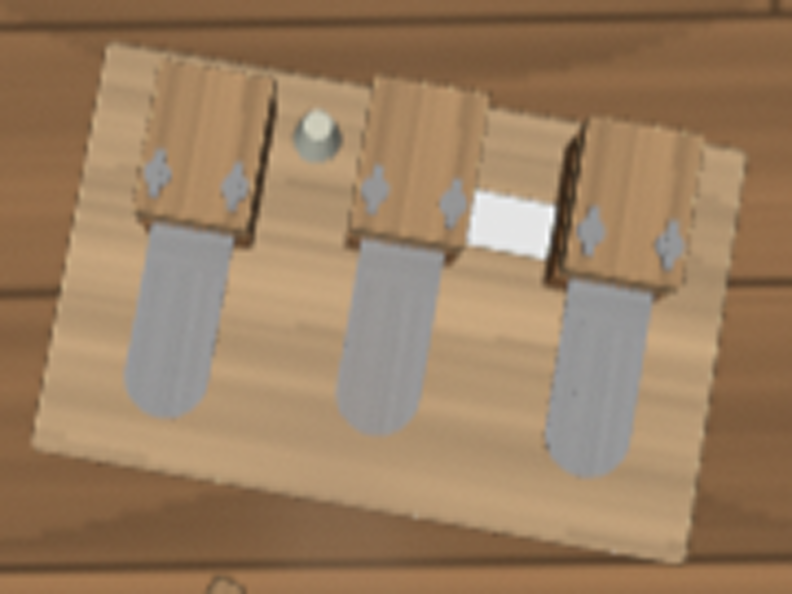

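View pics/sb.png

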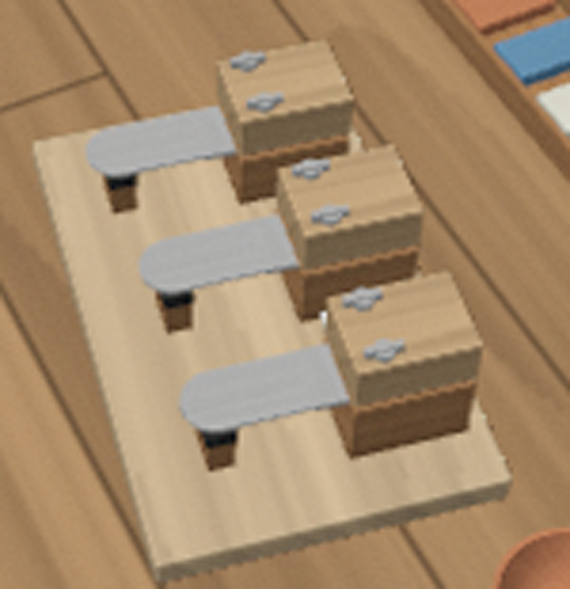

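```bash
python3 - <<'E'
from h import *
mt,ms=camera_model('top'),camera_model('side')
def seg(f,box):
    im=cv2.imread(f); hsv=cv2.cvtColor(im,cv2.COLOR_BGR2HSV)
    m=((hsv[...,1]<40)&(hsv[...,2]>100)&(hsv[...,2]<215)).astype(np.uint8)
    k=np.zeros_like(m); x0,x1,y0,y1=box; k[y0:y1,x0:x1]=m[y0:y1,x0:x1]
    n,l,st,c=cv2.connectedComponentsWithStats(k)
    return [(c[i],st[i],np.argwhere(l==i)[:,::-1]) for i in range(1,n) if st[i][4]>250]
T=seg('pics/top0.png',(270,425,190,300)); S=seg('pics/side0.png',(285,375,225,335))
for a in T+S: print(np.round(a[0],1),a[1])
T.sort(key=lambda a:a[0][0]); S.sort(key=lambda a:a[0][1])
# board yaw from corners (top z=.025)
cr=[(255+x/4.4,180+y/4.4) for x,y in [(110,45),(745,152),(685,560),(35,447)]]
W=np.array([atz('top',c,.025,mt) for c in cr]); print(W.round(4))
v=W[0]-W[1]+W[3]-W[2]; yaw=np.arctan2(-v[0],v[1]); c=W.mean(0); print('yaw',yaw,'ctr',c)
ex=np.array([np.cos(yaw),np.sin(yaw),0])
for a,b in zip(T,S):
    p,r=tri([ray('top',a[0],mt),ray('side',b[0],ms)])
    pts=np.array([atz('top',q,p[2],mt) for q in a[2]])
    s=(pts-p)@ex
    print('centroid',p.round(4),np.round(r,4),'extent',s.min().round(4),s.max().round(4),'tip',(p-ex*.0322).round(4))
    vv=np.cov(pts[:,:2].T); w,V=np.linalg.eigh(vv); print(' axis',np.arctan2(V[1,1],V[0,1])%np.pi)
for nm,a,b in [('weight',(170.7,295.9),(241.3,196.3)),('cone',(326.4,211.9),None),('mug',(182,238.5),None),('jar',(460.3,310.7),None),('stand',(175.6,289.7),None)]:
    print(nm,atz('top',a,{'weight':.045,'cone':.025}.get(nm,0),mt).round(4), atz('side',b,.045,ms).round(4) if b else '')
E
python3 - <<'E'
import cv2
a=cv2.imread('pics/top0.png')[260:325,140:210]; b=cv2.imread('pics/side0.png')[170:230,220:270]
cv2.imwrite('pics/w.png',cv2.hconcat([cv2.resize(a,(400,400),interpolation=2),cv2.resize(b,(333,400),interpolation=2)]))
E
```

```text
[294.7 252.1] [283 231  25  44 777]
[342.7 256. ] [332 235  24  44 783]
[390.2 265.2] [379 243  24  45 806]
[311.7 247.2] [293 238  39  19 472]
[326.9 276.8] [307 267  41  20 554]
[338.7 312.2] [317 301  45  23 668]
[[ 0.7018  0.0952  0.025 ]
 [ 0.6362 -0.2535  0.025 ]
 [ 0.4149 -0.2123  0.025 ]
 [ 0.4803  0.1369  0.025 ]]
yaw -0.1854936893048229 ctr [ 0.55828791 -0.05839281  0.025     ]
centroid [0.5445 0.0581 0.073 ] [0.001 0.001] extent -0.0503 0.0492 tip [0.5128 0.0641 0.073 ]
 axis 2.9529226944652573
centroid [ 0.5336 -0.0517  0.0774] [0.0009 0.0009] extent -0.0505 0.049 tip [ 0.502  -0.0458  0.0774]
 axis 2.951664477672359
centroid [ 0.5107 -0.159   0.0782] [0.0011 0.0011] extent -0.0497 0.0493 tip [ 0.4791 -0.1531  0.0782]
 axis 2.9526929415216667
weight [0.4499 0.3491 0.045 ] [0.4551 0.3605 0.045 ]
cone [ 0.6464 -0.0171  0.025 ] 
mug [0.5898 0.3394 0.    ] 
jar [ 0.4046 -0.3355  0.    ] 
stand [0.4647 0.3522 0.    ]
```

View pics/w.png

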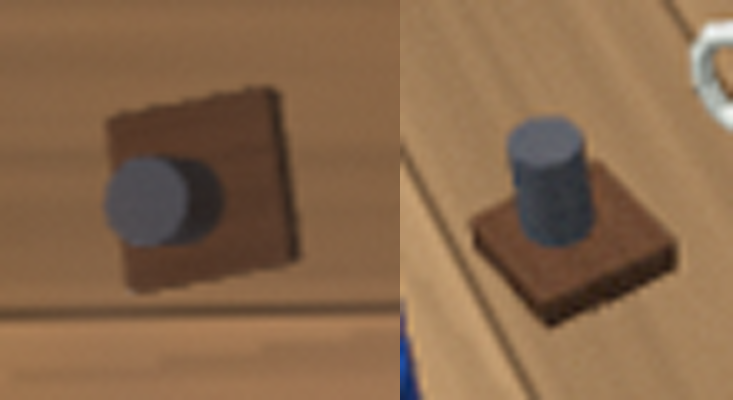

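```bash
cat >> h.py <<'E'
def goal(p,yawy=None,z=None):
    """rows' shift (mm, tool axes) from measured pose to p; turn to align jaws to direction angle yawy (mod pi)"""
    s=read_state(); M=R.from_rotvec(s['orientation']).as_matrix()
    d=M.T@(np.array(p)-s['tool_pos'])*1000
    out=[d.round(1).tolist()]
    if yawy is not None:
        a=np.arctan2(M[1,1],M[0,1]); # rotation about tool x (down): +turn decreases world yaw
        t=(a-yawy+np.pi/2)%np.pi-np.pi/2; out.append(round(t,3))
    print('clock',s['clock'],'pos',s['tool_pos'].round(4),'F',s['force'].round(2),'gap',round(s['finger_gap'],4),'xax',M[:,0].round(3),'yax',M[:,1].round(3),'goal',out)
YAW=-0.1855; JY=YAW+np.pi/2
TIP=dict(L=(.5128,.0641,.073),M=(.502,-.0458,.0774),R=(.4791,-.1531,.0782))
E
python3 - <<'E'
from h import *
p,r=tri([ray('top',(165.7,292.5)),ray('side',(242.1,190.6))]);print('w top',p.round(4),r)
print(atz('top',(165.7,292.5),.07),atz('side',(242.1,190.6),.07))
goal((TIP['L'][0],TIP['L'][1],.13),JY); print(read_state()['joints'])
E
```

```text
w top [0.4578 0.3514 0.0731] [np.float64(0.00014228364130949438), np.float64(0.00014228364130956052)]
[0.45773337 0.35251959 0.07      ] [0.45885851 0.35493438 0.07      ]
clock 1.05 pos [0.2762 0.5884 0.2387] F [ 0.91  0.04 -0.43] gap 0.0881 xax [ 0. -0. -1.] yax [0.425 0.905 0.   ] goal [[108.7, -374.1, 437.0], np.float64(-0.253)]
[-1.1982035   0.5363996  -0.00438171  1.53789132  0.00260522  1.06729992
 -0.07122099]
```

```bash
python3 -m handwheel '[-1,5,-24,28,-0.03,-1,15,-50,58,-0.06,-1,20,-76,89,-0.1,-1,25,-102,119,-0.15,-1,30,-128,150,-0.2,-1,35,-154,180,-0.253,-1,40,-180,210,-0.253,-1,45,-206,240,-0.253,-1,50,-232,271,-0.253,-1,55,-258,301,-0.253]'; python3 -c "
from h import *
goal((TIP['L'][0],TIP['L'][1],.1),JY)"
```

```text
clock: 1.88
tool_pos: [0.4398, 0.2252, 0.1839]
orientation: [0.146, 1.565, -0.145]
force: [1.1, 0.5, -1.5]
finger_gap: 0.0235
clock 1.8833 pos [0.4398 0.2252 0.1839] F [ 1.11  0.45 -1.54] gap 0.0235 xax [ 0.001  0.    -1.   ] yax [0.185 0.983 0.001] goal [[83.8, -144.9, 101.5], np.float64(-0.0)]
```

```bash
python3 -m handwheel '[-1,10,-30,21,0,-1,20,-60,42,0,-1,30,-90,63,0,-1,40,-118,83,0,-1,60,-138,97,0,-1,72,-145,101,0,-1,76,-145,101,0,-1,78,-145,101,0,-1,78,-145,101,0,-1,78,-145,101,0]'; python3 -c "
from h import *
goal((TIP['L'][0],TIP['L'][1],.073),JY)
for c in ['wrist','side']: cv2.imwrite(f'pics/{c}1.png',get_image(c)[:,:,::-1])
"
```

```text
clock: 2.72
tool_pos: [0.5114, 0.068, 0.1063]
orientation: [0.144, 1.566, -0.143]
force: [0.3, -0.4, -0.7]
finger_gap: 0.0002
clock 2.7167 pos [0.5114 0.068  0.1063] F [ 0.27 -0.42 -0.71] gap 0.0002 xax [ 0.001  0.001 -1.   ] yax [0.182 0.983 0.001] goal [[33.3, -3.6, 2.0], np.float64(0.003)]
```

View pics/wrist1.png

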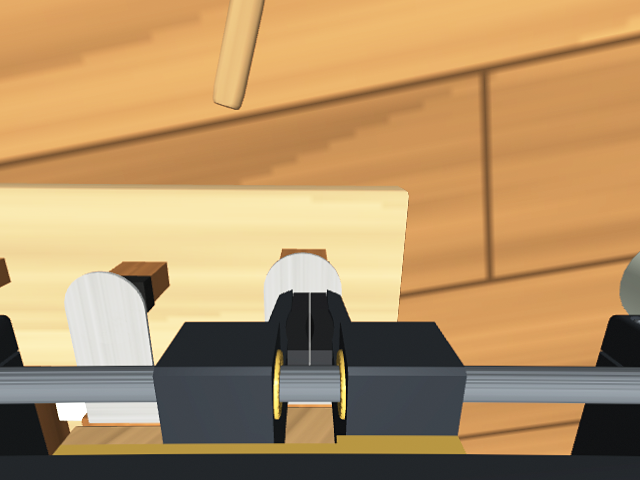

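View pics/side1.png

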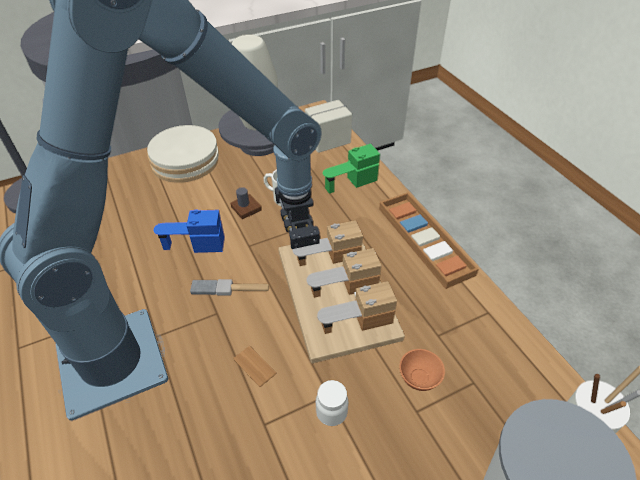

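The wrist view shows the left rib's round end centred at col 303. The closed fingers are at col 310, so the tip is about 3.5 mm to tool -y, which agrees with the computed shift.

```bash
python3 -m handwheel '[-1,10,-3,2,0,-1,20,-3.6,2,0,-1,25,-3.6,2,0,-1,29,-3.6,2,0,-1,32,-3.6,2,0,-1,34,-3.6,2,0,-1,36,-3.6,2,0,-1,37,-3.6,2,0,-1,37,-3.6,2,0,-1,37,-3.6,2,0]'; python3 -c "
from h import *
goal((TIP['L'][0],TIP['L'][1],.073),JY)"
```

```text
clock: 3.65
tool_pos: [0.5126, 0.0619, 0.069]
orientation: [0.146, 1.566, -0.146]
force: [-3.0, -1.1, 4.6]
finger_gap: 0.0004
clock 3.65 pos [0.5126 0.0619 0.069 ] F [-3.04 -1.09  4.61] gap 0.0004 xax [-0. -0. -1.] yax [ 0.185  0.983 -0.   ] goal [[-4.0, 2.2, -0.2], np.float64(-0.0)]
```

```bash
python3 -m handwheel '[-1,0.5,0,0,0,-1,1,0,0,0,-1,1.5,0,0,0,-1,2,0,0,0,-1,2.5,0,0,0,-1,3,0,0,0,-1,3,0,0,0,-1,3,0,0,0,-1,3,0,0,0,-1,3,0,0,0]'; python3 -c "
from h import *
goal((TIP['L'][0],TIP['L'][1],.073),JY)"
```

```text
clock: 4.48
tool_pos: [0.5129, 0.0619, 0.0664]
orientation: [0.146, 1.566, -0.146]
force: [-3.2, -0.9, 8.0]
finger_gap: 0.0002
clock 4.4833 pos [0.5129 0.0619 0.0664] F [-3.25 -0.89  8.  ] gap 0.0002 xax [ 0.  0. -1.] yax [0.185 0.983 0.   ] goal [[-6.6, 2.1, -0.5], np.float64(-0.0)]
```

```bash
python3 -m handwheel '[-1,0.5,0,0,0,-1,1,0,0,0,-1,1.5,0,0,0,-1,2,0,0,0,-1,2.3,0,0,0,-1,2.3,0,0,0,-1,2.3,0,0,0,-1,2.3,0,0,0,-1,2.3,0,0,0,-1,2.3,0,0,0]'; python3 -c "
from h import *
goal((TIP['L'][0],TIP['L'][1],.073),JY)"
```

```text
clock: 5.32
tool_pos: [0.5132, 0.0619, 0.0643]
orientation: [0.146, 1.565, -0.146]
force: [-4.1, -2.1, 9.8]
finger_gap: -0.0
clock 5.3167 pos [0.5132 0.0619 0.0643] F [-4.15 -2.09  9.78] gap -0.0 xax [ 0.001  0.    -1.   ] yax [0.185 0.983 0.   ] goal [[-8.7, 2.1, -0.8], np.float64(-0.0)]
```

```bash
python3 -m handwheel '[-1,0.5,0,0,0,-1,1,0,0,0,-1,1.5,0,0,0,-1,2,0,0,0,-1,2,0,0,0,-1,2,0,0,0,-1,2,0,0,0,-1,2,0,0,0,-1,2,0,0,0,-1,2,0,0,0]'; python3 -c "
from h import *
goal((TIP['L'][0],TIP['L'][1],.073),JY)"
```

```text
clock: 6.15
tool_pos: [0.5134, 0.0619, 0.0627]
orientation: [0.146, 1.565, -0.146]
force: [-4.1, -1.1, 13.1]
finger_gap: 0.0003
clock 6.15 pos [0.5134 0.0619 0.0627] F [-4.11 -1.06 13.1 ] gap 0.0003 xax [ 0.001  0.    -1.   ] yax [0.185 0.983 0.   ] goal [[-10.3, 2.1, -1.0], np.float64(-0.001)]
```

```bash
python3 -m handwheel '[-1,0.2,0,0,0,-1,0.4,0,0,0,-1,0.6,0,0,0,-1,0.8,0,0,0,-1,1,0,0,0,-1,1,0,0,0,-1,1,0,0,0,-1,1,0,0,0,-1,1,0,0,0,-1,1,0,0,0]'; python3 -c "
from h import *
goal((TIP['L'][0],TIP['L'][1],.073),JY)
cv2.imwrite('pics/side2.png',get_image('side')[200:310,250:420,::-1].repeat(4,0).repeat(4,1))"
```

```text
clock: 6.98
tool_pos: [0.5135, 0.0619, 0.0619]
orientation: [0.146, 1.564, -0.146]
force: [-4.1, -1.5, 15.9]
finger_gap: 0.0002
clock 6.9833 pos [0.5135 0.0619 0.0619] F [-4.12 -1.52 15.93] gap 0.0002 xax [ 0.001  0.    -1.   ] yax [0.185 0.983 0.001] goal [[-11.1, 2.0, -1.1], np.float64(-0.0)]
```

View pics/side2.png

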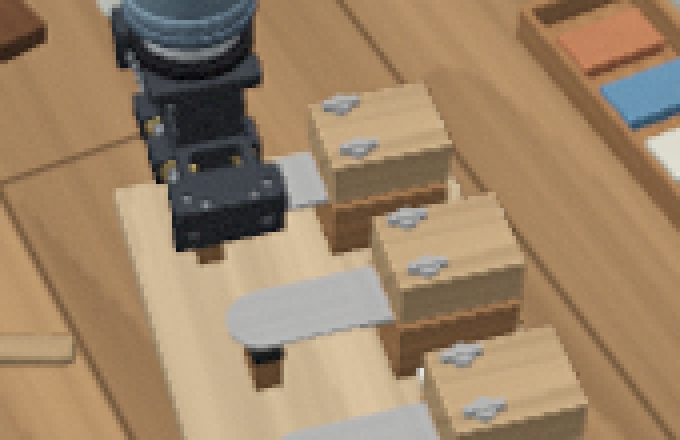

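```bash
python3 -m handwheel '[-1,0.3,0,0,0,-1,0.3,0,0,0,-1,0.3,0,0,0,-1,-2,0,0,0,-1,-8,0,0,0,-1,-16,0,0,0,-1,-26,0,0,0,-1,-36,0,0,0,-1,-40,0,0,0,-1,-40,0,0,0]'; python3 -c "
from h import *
goal((TIP['M'][0],TIP['M'][1],.085),JY)"
```

```text
clock: 7.87
tool_pos: [0.5139, 0.0621, 0.1017]
orientation: [0.146, 1.563, -0.145]
force: [-0.5, 0.3, -0.8]
finger_gap: 0.0006
clock 7.8667 pos [0.5139 0.0621 0.1017] F [-0.51  0.32 -0.78] gap 0.0006 xax [ 0.003  0.    -1.   ] yax [0.185 0.983 0.001] goal [[16.6, -108.2, 8.2], np.float64(-0.0)]
```

```bash
python3 -m handwheel '[-1,0,-20,2,0,-1,0,-45,4,0,-1,0,-70,6,0,-1,0,-95,8,0,-1,2,-106,8,0,-1,6,-108,8,0,-1,11,-108,8,0,-1,15,-108,8,0,-1,17,-108,8,0,-1,17,-108,8,0]'; python3 -c "
from h import *
goal((TIP['M'][0],TIP['M'][1],.0774),JY)
cv2.imwrite('pics/wrist3.png',get_image('wrist')[:,:,::-1])"
```

```text
clock: 8.7
tool_pos: [0.5005, -0.0441, 0.0826]
orientation: [0.144, 1.567, -0.144]
force: [-0.7, 0.5, 0.5]
finger_gap: 0.0007
clock 8.7 pos [ 0.5005 -0.0441  0.0826] F [-0.67  0.51  0.53] gap 0.0007 xax [-0.001  0.001 -1.   ] yax [0.182 0.983 0.   ] goal [[5.2, -1.4, 1.8], np.float64(0.002)]
```

View pics/wrist3.png

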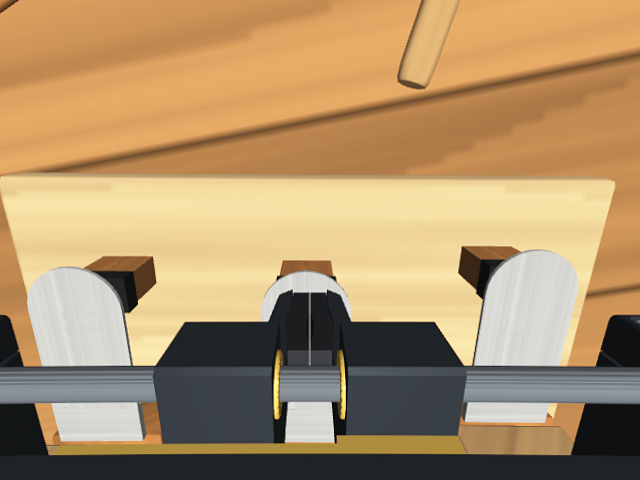

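Middle rib centred at col 306 under the fingers, with the left rib sprung back. I press it next.

```bash
python3 -m handwheel '[-1,2,-1,1,0,-1,4,-1,1,0,-1,6,-1,1,0,-1,8,-1,1,0,-1,9,-1,1,0,-1,10,-1,1,0,-1,11,-1,1,0,-1,11,-1,1,0,-1,11,-1,1,0,-1,11,-1,1,0]'; python3 -c "
from h import *
goal((TIP['M'][0],TIP['M'][1],.0774),JY)"
```

```text
clock: 9.58
tool_pos: [0.5018, -0.0469, 0.0726]
orientation: [0.146, 1.565, -0.146]
force: [1.7, -0.2, 2.3]
finger_gap: -0.0001
clock 9.5833 pos [ 0.5018 -0.0469  0.0726] F [ 1.73 -0.25  2.31] gap -0.0001 xax [ 0.001  0.    -1.   ] yax [0.185 0.983 0.   ] goal [[-4.8, 1.1, 0.0], np.float64(-0.0)]
```

```bash
python3 -m handwheel '[-1,1,0,0,0,-1,2,0,0,0,-1,3,0,0,0,-1,4,0,0,0,-1,4.5,0,0,0,-1,5,0,0,0,-1,5,0,0,0,-1,5,0,0,0,-1,5,0,0,0,-1,5,0,0,0]'; python3 -c "
from h import *
goal((TIP['M'][0],TIP['M'][1],.0774),JY)"
```

```text
clock: 10.42
tool_pos: [0.5016, -0.0469, 0.0675]
orientation: [0.146, 1.566, -0.146]
force: [1.5, 0.3, 3.2]
finger_gap: 0.0006
clock 10.4167 pos [ 0.5016 -0.0469  0.0675] F [1.54 0.34 3.2 ] gap 0.0006 xax [ 0. -0. -1.] yax [0.185 0.983 0.   ] goal [[-9.9, 1.1, 0.2], np.float64(-0.0)]
```

```bash
python3 -m handwheel '[-1,1,0,0,0,-1,2,0,0,0,-1,3,0,0,0,-1,3.5,0,0,0,-1,4,0,0,0,-1,4,0,0,0,-1,4,0,0,0,-1,4,0,0,0,-1,4,0,0,0,-1,4,0,0,0]'; python3 -c "
from h import *
goal((TIP['M'][0],TIP['M'][1],.0774),JY)"
```

```text
clock: 11.25
tool_pos: [0.5022, -0.0469, 0.0641]
orientation: [0.146, 1.565, -0.146]
force: [0.8, -0.6, 10.9]
finger_gap: 0.0006
clock 11.25 pos [ 0.5022 -0.0469  0.0641] F [ 0.78 -0.61 10.91] gap 0.0006 xax [ 0.001 -0.    -1.   ] yax [0.185 0.983 0.   ] goal [[-13.3, 1.1, -0.4], np.float64(-0.0)]
```

```bash
cat >> h.py <<'E'
def favg(n=8,cam='wrist'):
    f=[];z=[]
    for i in range(n):
        im=get_image(cam); s=read_state(); f.append(s['force']); z.append(s['tool_pos'][2])
    print('t',s['clock'],'Favg',np.mean(f,0).round(2),'sd',np.std(f,0).round(2),'z',np.mean(z).round(5)); return im
E
python3 -c "
from h import *
favg(4)
cv2.imwrite('pics/side4.png',favg(4,'side')[200:310,250:420,::-1].repeat(4,0).repeat(4,1))
cv2.imwrite('pics/wrist4.png',get_image('wrist')[:,:,::-1])"
```

```text
t 11.45 Favg [ 1.07 -0.24 10.73] sd [0.14 0.43 0.38] z 0.06407
t 11.65 Favg [ 0.41 -0.13 11.18] sd [0.3  0.25 0.57] z 0.06408
```

View pics/side4.png

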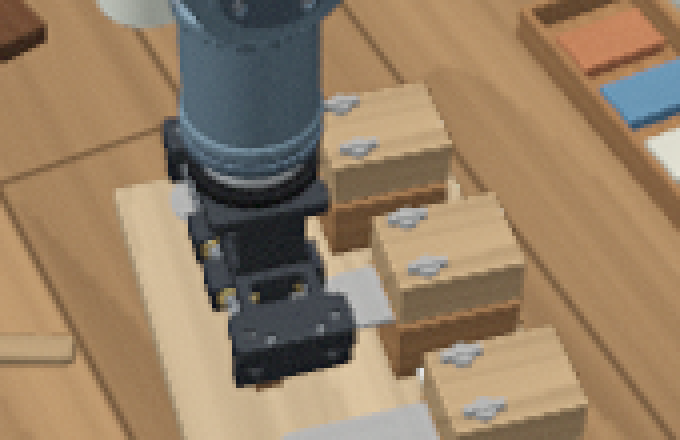

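View pics/wrist4.png

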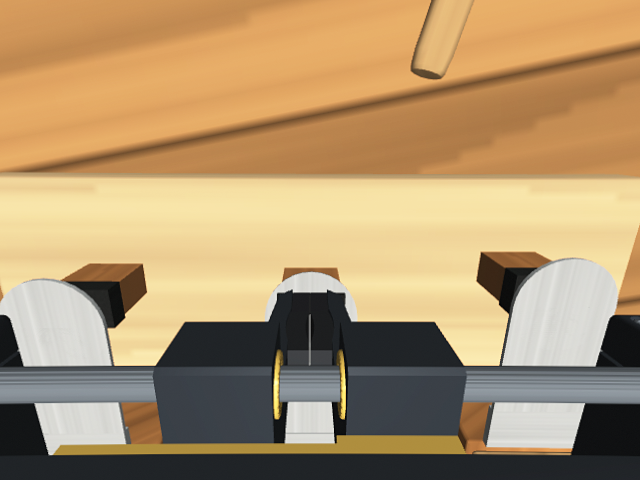

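```bash
python3 -m handwheel '[-1,0.3,0,0,0,-1,0.6,0,0,0,-1,0.9,0,0,0,-1,1.2,0,0,0,-1,1.2,0,0,0,-1,1.2,0,0,0,-1,1.2,0,0,0,-1,1.2,0,0,0,-1,1.2,0,0,0,-1,1.2,0,0,0]'; python3 -c "
from h import *
favg(5)"
```

```text
clock: 12.53
tool_pos: [0.5023, -0.047, 0.0631]
orientation: [0.146, 1.564, -0.146]
force: [-1.0, -1.1, 14.3]
finger_gap: 0.0007
t 12.7833 Favg [ 0.05  0.1  13.96] sd [0.42 0.46 0.4 ] z 0.06315
```

```bash
python3 -m handwheel '[-1,-2,0,0,0,-1,-6,0,0,0,-1,-12,0,0,0,-1,-20,0,0,0,-1,-28,0,0,0,-1,-36,0,0,0,-1,-38,-20,0,0,-1,-38,-45,0,0,-1,-38,-75,0,0,-1,-38,-100,0,0]'; python3 -c "
from h import *
goal((TIP['R'][0],TIP['R'][1],.0782),JY)"
```

```text
clock: 13.62
tool_pos: [0.4824, -0.1467, 0.1008]
orientation: [0.145, 1.566, -0.146]
force: [0.4, -1.0, -0.0]
finger_gap: 0.0002
clock 13.6167 pos [ 0.4824 -0.1467  0.1008] F [ 0.44 -1.02 -0.03] gap 0.0002 xax [-0. -0. -1.] yax [ 0.185  0.983 -0.   ] goal [[22.6, -6.9, -2.0], np.float64(-0.0)]
```

```bash
python3 -m handwheel '[-1,4,-4,-1,0,-1,9,-6,-2,0,-1,14,-6,-2,0,-1,18,-6,-2,0,-1,21,-6,-2,0,-1,23,-6,-2,0,-1,25,-6,-2,0,-1,27,-6,-2,0,-1,27,-6,-2,0,-1,27,-6,-2,0]'; python3 -c "
from h import *
goal((TIP['R'][0],TIP['R'][1],.0782),JY)
cv2.imwrite('pics/wrist5.png',favg(3)[:,:,::-1])"
```

```text
clock: 14.45
tool_pos: [0.4803, -0.1501, 0.0733]
orientation: [0.146, 1.566, -0.145]
force: [-0.9, 1.5, 3.2]
finger_gap: 0.0005
clock 14.45 pos [ 0.4803 -0.1501  0.0733] F [-0.88  1.55  3.22] gap 0.0005 xax [ 0.  0. -1.] yax [0.184 0.983 0.   ] goal [[-4.9, -3.1, -0.6], np.float64(0.0)]
t 14.6 Favg [0.18 2.9  3.12] sd [0.54 0.22 0.7 ] z 0.07343
```

View pics/wrist5.png

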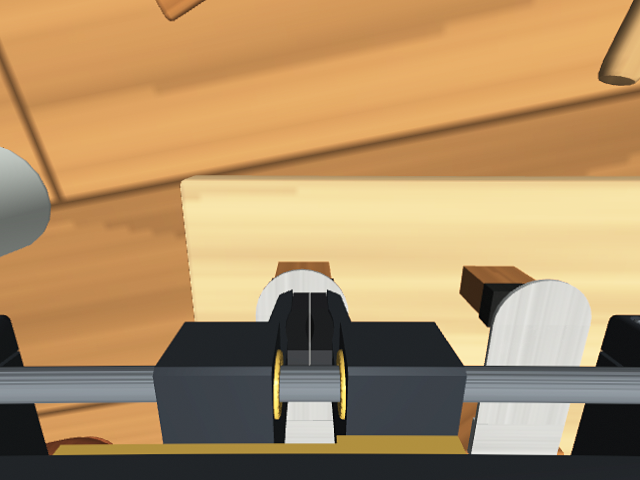

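```bash
python3 -m handwheel '[-1,1,0,0,0,-1,2,0,0,0,-1,3,0,0,0,-1,4,0,0,0,-1,4,0,0,0,-1,4,0,0,0,-1,4,0,0,0,-1,4,0,0,0,-1,4,0,0,0,-1,4,0,0,0]'; python3 -c "
from h import *
favg(8)"
```

```text
clock: 15.43
tool_pos: [0.4807, -0.1508, 0.0695]
orientation: [0.146, 1.565, -0.146]
force: [1.4, 2.2, 5.2]
finger_gap: 0.0001
t 15.8333 Favg [0.83 2.41 5.02] sd [0.46 0.28 0.37] z 0.06948
```

```bash
python3 -m handwheel '[-1,0.7,0,0,0,-1,1.4,0,0,0,-1,2,0,0,0,-1,2.5,0,0,0,-1,2.5,0,0,0,-1,2.5,0,0,0,-1,2.5,0,0,0,-1,2.5,0,0,0,-1,2.5,0,0,0,-1,2.5,0,0,0]'; python3 -c "
from h import *
favg(8)"
```

```text
clock: 16.67
tool_pos: [0.4811, -0.1509, 0.0672]
orientation: [0.146, 1.564, -0.146]
force: [1.5, 2.4, 7.1]
finger_gap: 0.0005
t 17.0667 Favg [1.09 2.58 6.51] sd [0.59 0.51 0.48] z 0.06719
```

```bash
python3 -m handwheel '[-1,0.7,0,0,0,-1,1.4,0,0,0,-1,2,0,0,0,-1,2.5,0,0,0,-1,2.5,0,0,0,-1,2.5,0,0,0,-1,2.5,0,0,0,-1,2.5,0,0,0,-1,2.5,0,0,0,-1,2.5,0,0,0]'; python3 -c "
from h import *
favg(8)"
```

```text
clock: 17.9
tool_pos: [0.4816, -0.151, 0.065]
orientation: [0.146, 1.563, -0.146]
force: [1.0, 2.5, 8.8]
finger_gap: 0.0007
t 18.3 Favg [1.06 2.48 8.87] sd [0.31 0.3  0.31] z 0.06499
```

```bash
python3 -m handwheel '[-1,0.5,0,0,0,-1,1,0,0,0,-1,1.5,0,0,0,-1,1.5,0,0,0,-1,1.5,0,0,0,-1,1.5,0,0,0,-1,1.5,0,0,0,-1,1.5,0,0,0,-1,1.5,0,0,0,-1,1.5,0,0,0]'; python3 -c "
from h import *
favg(8)"
```

```text
clock: 19.13
tool_pos: [0.4818, -0.151, 0.0638]
orientation: [0.146, 1.562, -0.146]
force: [0.6, 2.8, 12.4]
finger_gap: 0.0001
t 19.5333 Favg [ 0.28  2.71 12.93] sd [0.44 0.45 0.33] z 0.06385
```

```bash
python3 -m handwheel '[-1,0.3,0,0,0,-1,0.6,0,0,0,-1,0.6,0,0,0,-1,0.6,0,0,0,-1,0.6,0,0,0,-1,-3,0,0,0,-1,-10,0,0,0,-1,-20,0,0,0,-1,-32,0,0,0,-1,-45,0,0,0]'; python3 -c "
from h import *
goal((.4585,.3525,.16),JY)
print(read_state()['joints'])"
```

```text
clock: 20.37
tool_pos: [0.4789, -0.1513, 0.1079]
orientation: [0.146, 1.568, -0.147]
force: [0.6, -1.0, -0.7]
finger_gap: 0.0005
clock 20.3667 pos [ 0.4789 -0.1513  0.1079] F [ 0.59 -0.98 -0.69] gap 0.0005 xax [-0.002 -0.    -1.   ] yax [ 0.186  0.983 -0.001] goal [[-52.3, 491.2, -113.6], np.float64(-0.001)]
[ 0.15641731  0.48633764  0.07413332  2.02241932 -0.05680806  0.63657261
  1.65193446]
```

```bash
python3 -m handwheel '[-1,-20,10,-3,0,-1,-40,40,-10,0,0,-52,79,-19,0,0,-52,118,-28,0,0.5,-52,157,-37,0,1,-52,196,-46,0,1,-52,235,-55,0,1,-52,274,-64,0,1,-52,313,-73,0,1,-52,352,-82,0]'; python3 -c "
from h import *
goal((.4585,.3525,.16),JY)"
```

```text
clock: 21.2
tool_pos: [0.4639, 0.2112, 0.1597]
orientation: [0.146, 1.566, -0.148]
force: [1.5, -0.5, -0.6]
finger_gap: 0.0514
clock 21.2 pos [0.4639 0.2112 0.1597] F [ 1.46 -0.52 -0.65] gap 0.0514 xax [-0.    -0.001 -1.   ] yax [ 0.186  0.983 -0.001] goal [[-0.5, 137.8, -31.5], np.float64(-0.001)]
```

```bash
python3 -m handwheel '[1,0,35,-8,0,1,0,70,-16,0,1,0,100,-24,0,1,0,125,-29,0,1,5,138,-31,0,1,20,138,-31,0,1,35,138,-31,0,1,40,138,-31,0,1,40,138,-31,0,1,40,138,-31,0]'; python3 -c "
from h import *
goal((.4585,.3525,.031),JY)
for c in ['wrist','side']: cv2.imwrite(f'pics/{c}6.png',get_image(c)[:,:,::-1])
for t in ['weight_mid','weight']: print(spot_point('wrist',t))
for m in masks_of('wrist','weight')[:2]: print(m['bbox'],m['score'])
goal((.4585,.3525,.031),JY)
for p in [(.4585,.3525,.07),(.4585,.3525,.045)]: print(proj('wrist',p))"
```

```text
clock: 22.03
tool_pos: [0.4598, 0.3505, 0.1197]
orientation: [0.146, 1.566, -0.148]
force: [-0.7, -0.0, 0.1]
finger_gap: 0.0877
clock 22.0333 pos [0.4598 0.3505 0.1197] F [-0.7  -0.04  0.06] gap 0.0877 xax [-0.    -0.001 -1.   ] yax [ 0.186  0.983 -0.001] goal [[88.7, 1.8, -1.6], np.float64(-0.002)]
[{'point': [316.7, 255.4], 'score': 0.87}]
[{'point': [313.3, 241.1], 'score': 0.74}]
[314.4, 256.5, 55.2, 70.2] 0.84
clock 22.2833 pos [0.4599 0.3518 0.1205] F [ 0.07 -0.28 -0.13] gap 0.0882 xax [ 0.001  0.001 -1.   ] yax [0.185 0.983 0.001] goal [[89.5, 0.3, -1.6], np.float64(-0.001)]
[310.20431471 268.12476321]
[310.09094107 254.47718408]
```

View pics/wrist6.png

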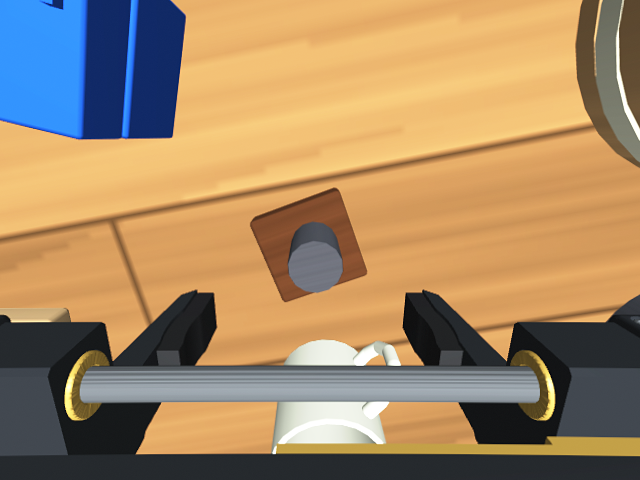

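View pics/side6.png

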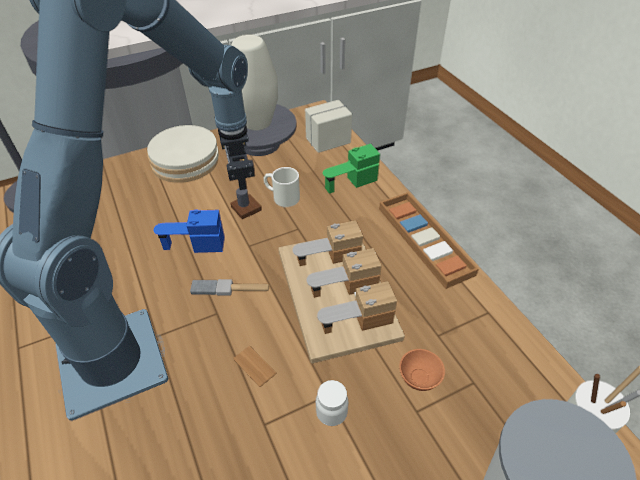

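The weight's top disc is at about (315.5,266) in the wrist view. It was predicted at (310,268), so I refine with that.

```bash
python3 -c "
from h import *
p=atz('wrist',(315.5,266),.07);print(p)
goal((p[0],p[1],.031),JY)"
```

```text
[0.45774499 0.35587394 0.07      ]
clock 22.2833 pos [0.4599 0.3518 0.1205] F [ 0.07 -0.28 -0.13] gap 0.0882 xax [ 0.001  0.001 -1.   ] yax [0.185 0.983 0.001] goal [[89.5, 3.5, -2.9], np.float64(-0.001)]
```

```bash
python3 -m handwheel '[1,10,3,-2.5,0,1,25,3,-2.5,0,1,40,3,-2.5,0,1,55,3,-2.5,0,1,68,3,-2.5,0,1,78,3,-2.5,0,1,85,3,-2.5,0,1,88,3,-2.5,0,1,89,3,-2.5,0,1,89,3,-2.5,0]' && python3 -m handwheel '[-1,0,0,0,0,-1,0,0,0,0,-1,0,0,0,0,-1,0,0,0,0,-1,0,0,0,0,-1,0,0,0,0,-1,0,0,0,0,-1,0,0,0,0,-1,0,0,0,0,-1,0,0,0,0]'; python3 -c "
from h import *
goal((.4577,.355,.031),JY)
favg(3)
cv2.imwrite('pics/wrist7.png',get_image('wrist')[:,:,::-1])"
```

```text
clock: 23.12
tool_pos: [0.4577, 0.3554, 0.0309]
orientation: [0.146, 1.566, -0.146]
force: [-0.3, -0.6, 0.3]
finger_gap: 0.0883
clock: 23.95
tool_pos: [0.4575, 0.3549, 0.0307]
orientation: [0.146, 1.566, -0.146]
force: [-1.0, 0.4, 1.4]
finger_gap: 0.0332
clock 23.95 pos [0.4575 0.3549 0.0307] F [-1.    0.45  1.44] gap 0.0332 xax [-0. -0. -1.] yax [ 0.185  0.983 -0.   ] goal [[-0.3, 0.1, 0.2], np.float64(-0.0)]
t 24.1 Favg [-0.28 -1.43  1.14] sd [0.46 0.5  0.53] z 0.03072
```

View pics/wrist7.png

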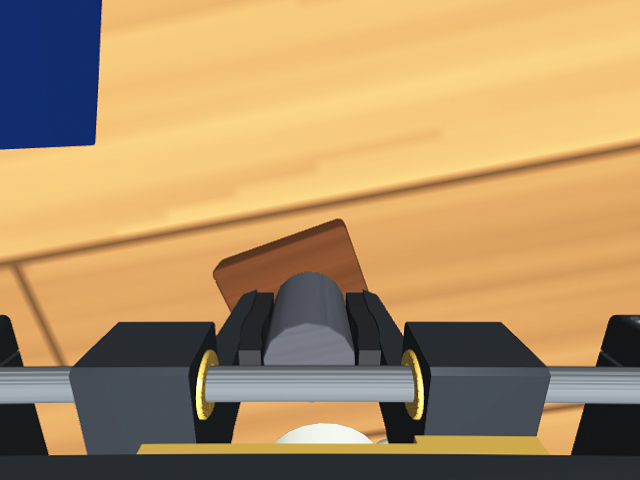

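```bash
python3 -m handwheel '[-1,-5,0,0,0,-1,-20,0,0,0,-1,-45,0,0,0,-1,-75,0,0,0,-1,-100,-10,2,0,-1,-120,-35,8,0,-1,-125,-65,15,0,-1,-125,-98,23,0,-1,-125,-131,31,0,-1,-125,-164,38,0]'; python3 -c "
from h import *
goal((.4791,-.1531,.115),JY)
cv2.imwrite('pics/wrist8.png',get_image('wrist')[:,:,::-1])"
```

```text
clock: 24.98
tool_pos: [0.4643, 0.1855, 0.156]
orientation: [0.146, 1.566, -0.145]
force: [0.0, -0.9, -2.9]
finger_gap: 0.0328
clock 24.9833 pos [0.4643 0.1855 0.156 ] F [ 0.01 -0.87 -2.89] gap 0.0328 xax [ 0.  0. -1.] yax [0.184 0.983 0.   ] goal [[40.9, -330.1, 76.9], np.float64(0.0)]
```

View pics/wrist8.png

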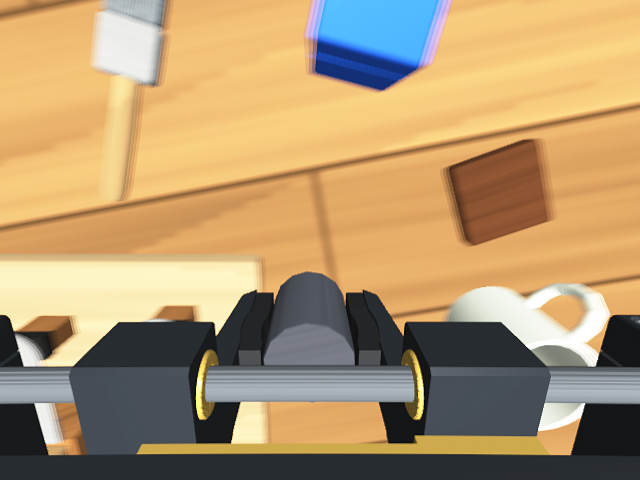

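```bash
python3 -m handwheel '[-1,0,-30,8,0,-1,0,-65,16,0,-1,0,-102,25,0,-1,0,-140,34,0,-1,0,-178,43,0,-1,0,-216,52,0,-1,0,-254,61,0,-1,0,-290,69,0,-1,0,-315,75,0,-1,5,-330,78,0]'; python3 -m handwheel '[-1,15,0,0,0,-1,28,0,0,0,-1,33,0,0,0,-1,35,0,0,0,-1,35,0,0,0,-1,35,0,0,0,-1,35,0,0,0,-1,35,0,0,0,-1,35,0,0,0,-1,35,0,0,0]'; python3 -c "
from h import *
goal((.4791,-.1531,.09),JY)
favg(6)
cv2.imwrite('pics/wrist9.png',get_image('wrist')[:,:,::-1])
cv2.imwrite('pics/side9.png',get_image('side')[220:370,240:440,::-1].repeat(4,0).repeat(4,1))"
```

```text
clock: 25.87
tool_pos: [0.4805, -0.1558, 0.1515]
orientation: [0.148, 1.564, -0.151]
force: [-0.3, 0.3, -3.0]
finger_gap: 0.0331
clock: 26.7
tool_pos: [0.4805, -0.1517, 0.116]
orientation: [0.146, 1.565, -0.146]
force: [-1.0, -0.0, -3.5]
finger_gap: 0.0332
clock 26.7 pos [ 0.4805 -0.1517  0.116 ] F [-1.01 -0.03 -3.46] gap 0.0332 xax [ 0.001 -0.    -1.   ] yax [ 0.185  0.983 -0.   ] goal [[26.0, -1.6, -1.1], np.float64(-0.0)]
t 27.0 Favg [ 0.5  -0.18 -3.12] sd [0.43 0.29 0.28] z 0.11583
```

View pics/wrist9.png

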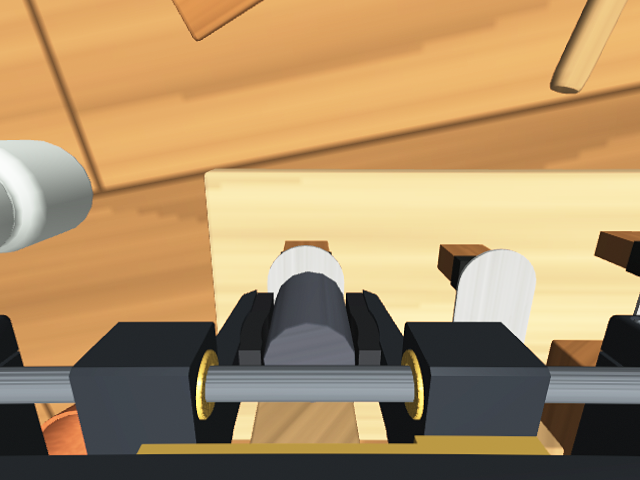

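View pics/side9.png

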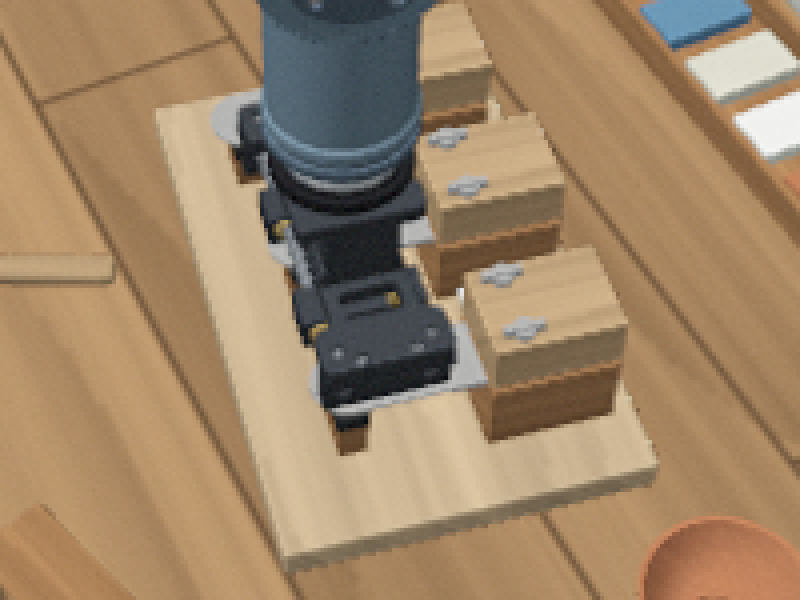

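```bash
python3 -c "
from h import *
ex=np.array([np.cos(YAW),np.sin(YAW),0]);t=np.array(TIP['R'])
for z in (.0782,.0795):
  t[2]=z; print(proj('wrist',t-ex*.02), proj('wrist',t))
  print('end px->world',atz('wrist',(306,246),z), 'exp',t-ex*.02)
s=read_state();b=s['tool_pos']+[0,0,-.0107]
print('weight bottom front edge',proj('wrist',b-ex*.017), 'top', proj('wrist',b+[0,0,.05]))
"
```

```text
[306.85554595 243.79545397] [306.92983273 277.51483215]
end px->world [ 0.46060443 -0.1501107   0.0782    ] exp [ 0.45944312 -0.14941124  0.0782    ]
[306.83873486 244.50593717] [306.91399115 278.41744931]
end px->world [ 0.46019902 -0.15002099  0.0795    ] exp [ 0.45944312 -0.14941124  0.0795    ]
weight bottom front edge [309.68844692 268.35267781] top [309.77353141 364.34707592]
```

```bash
python3 -m handwheel '[-1,6,-1.5,0,0,-1,12,-1.5,0,0,-1,17,-1.5,0,0,-1,21,-1.5,0,0,-1,24,-1.5,0,0,-1,26,-1.5,0,0,-1,28,-1.5,0,0,-1,29,-1.5,0,0,-1,29,-1.5,0,0,-1,29,-1.5,0,0]'; python3 -c "
from h import *
favg(8)
goal((.4791,-.1531,.085),JY)"
```

```text
clock: 27.93
tool_pos: [0.4799, -0.1532, 0.0868]
orientation: [0.146, 1.566, -0.146]
force: [-1.6, -0.8, -1.5]
finger_gap: 0.0332
t 28.3333 Favg [-1.23  0.98 -1.34] sd [0.46 0.42 0.47] z 0.08684
clock 28.3333 pos [ 0.48   -0.1532  0.0868] F [-1.75  0.92 -1.01] gap 0.0333 xax [ 0. -0. -1.] yax [ 0.185  0.983 -0.   ] goal [[1.8, -0.0, -0.9], np.float64(-0.0)]
```

```bash
python3 -m handwheel '[-1,1,0,0,0,-1,2,0,0,0,-1,3,0,0,0,-1,4,0,0,0,-1,4,0,0,0,-1,4,0,0,0,-1,4,0,0,0,-1,4,0,0,0,-1,4,0,0,0,-1,4,0,0,0]'; python3 -c "
from h import *
favg(8)
cv2.imwrite('pics/wrist10.png',get_image('wrist')[:,:,::-1])
goal((.4791,-.1531,.085),JY)"
```

```text
clock: 29.17
tool_pos: [0.4802, -0.1533, 0.0828]
orientation: [0.146, 1.565, -0.146]
force: [-1.1, 0.5, 2.1]
finger_gap: 0.033
t 29.5667 Favg [-0.74  0.19  1.47] sd [0.82 0.39 0.31] z 0.08281
clock 29.6167 pos [ 0.4802 -0.1532  0.0828] F [-0.74  0.91  1.45] gap 0.0339 xax [ 0. -0. -1.] yax [ 0.185  0.983 -0.   ] goal [[-2.2, -0.1, -1.1], np.float64(-0.0)]
```

View pics/wrist10.png

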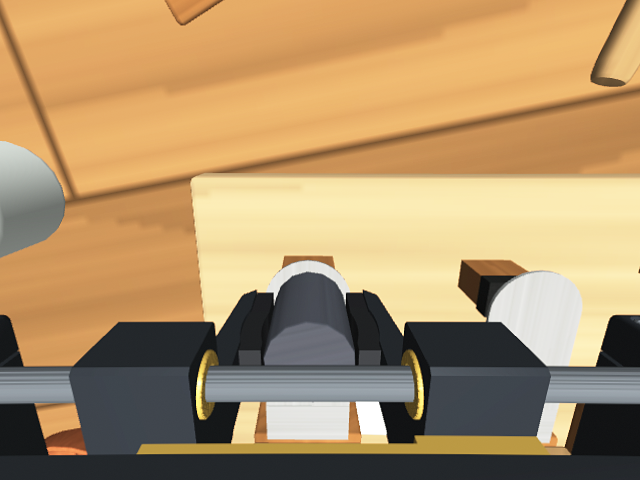

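```bash
python3 -m handwheel '[-1,-1,0,0,0,-1,-2,0,0,0,-1,-2,0,0,0,-1,-2,0,0,0,-0.2,-2,0,0,0,-0.17,-2,0,0,0,-0.12,-2,0,0,0,0,-2,0,0,0,0.2,-2,0,0,0,0.4,-2,0,0,0]'; python3 -c "
from h import *
cv2.imwrite('pics/wrist11.png',get_image('wrist')[:,:,::-1])
goal((.4791,-.1531,.085),JY)"
```

```text
clock: 30.45
tool_pos: [0.48, -0.1533, 0.0847]
orientation: [0.146, 1.566, -0.146]
force: [-0.7, -0.3, -0.5]
finger_gap: 0.0551
clock 30.5 pos [ 0.48   -0.1532  0.0847] F [ 0.15  0.82 -0.35] gap 0.0593 xax [ 0. -0. -1.] yax [ 0.185  0.983 -0.   ] goal [[-0.3, -0.0, -0.9], np.float64(-0.0)]
```

View pics/wrist11.png

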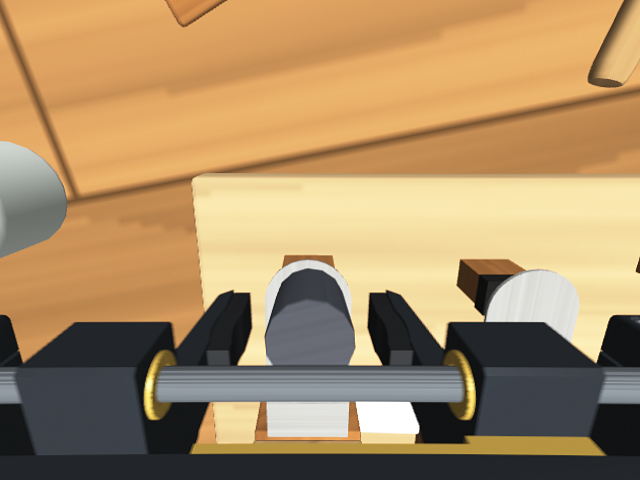

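The weight stands released, tilted slightly forward. I open fully and lift straight up; the weight's top is about 40 mm above the TCP.

```bash
python3 -m handwheel '[1,0,0,0,0,1,0,0,0,0,1,0,0,0,0,1,-2,0,0,0,1,-6,0,0,0,1,-14,0,0,0,1,-26,0,0,0,1,-42,0,0,0,1,-60,0,0,0,1,-80,0,0,0]'; python3 -m handwheel '[1,-10,0,-5,0,1,-20,0,-15,0,1,-30,0,-30,0,1,-40,0,-45,0,1,-40,0,-45,0,1,-40,0,-45,0,1,-40,0,-45,0,1,-40,0,-45,0,1,-40,0,-45,0,1,-40,0,-45,0]'; python3 -c "
from h import *
goal((.4791,-.1531,.085),JY)
for c in ['wrist','top','side']: cv2.imwrite(f'pics/{c}12.png',get_image(c)[:,:,::-1])
for c in ['wrist','side']: print([(d['point'],d['score']) for d in spot_point(c,'weight_mid')])
"
python3 - <<'E'
import cv2
a=cv2.imread('pics/side12.png')[220:370,270:420]
cv2.imwrite('pics/s12.png',cv2.resize(a,(600,600),interpolation=2))
E
```

```text
clock: 31.33
tool_pos: [0.4797, -0.1532, 0.1659]
orientation: [0.146, 1.566, -0.146]
force: [0.6, 0.3, -0.2]
finger_gap: 0.0881
clock: 32.17
tool_pos: [0.436, -0.1449, 0.2043]
orientation: [0.146, 1.567, -0.146]
force: [0.4, -0.9, 0.1]
finger_gap: 0.0886
clock 32.1667 pos [ 0.436  -0.1449  0.2043] F [ 0.36 -0.93  0.08] gap 0.0886 xax [-0.001  0.    -1.   ] yax [ 0.185  0.983 -0.   ] goal [[119.3, -0.1, 44.0], np.float64(-0.0)]
[([311.5, 293.6], 0.85)]
[([322.9, 312.8], 0.61)]
```

View pics/wrist12.png

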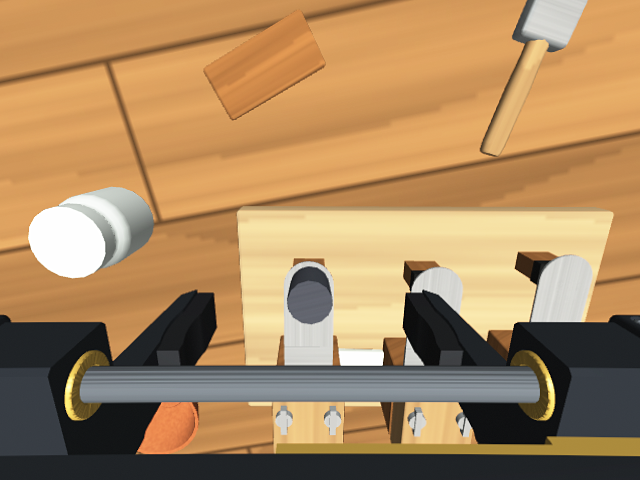

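View pics/s12.png

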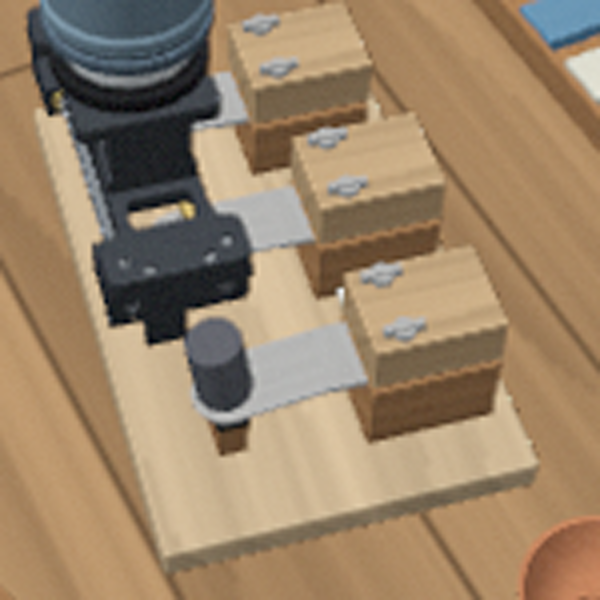

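Run:
```python
from h import *
a=cv2.imread('pics/wrist12.png')[240:340,270:350]; cv2.imwrite('pics/w12.png',cv2.resize(a,(640,800)[:2],interpolation=2)[:600*2])
mw=camera_model('wrist')
p,r=tri([ray('wrist',(310,301)),ray('side',(324.2,305.7))]); print('top centre',p,r)
p2,_=tri([ray('wrist',(311.5,293.6)),ray('side',(322.9,312.8))]); print('mid',p2)
ex=np.array([np.cos(YAW),np.sin(YAW),0]);ey=np.array([-np.sin(YAW),np.cos(YAW),0])
t=np.array(TIP['R']);
for q in (p,p2): print((q-t)@ex,(q-t)@ey,q[2])
# predicted for bend b, hinge at 70 mm behind
for b in (0,.09,.13,.2):
  n=np.array([-np.sin(b)*ex[0],-np.sin(b)*ex[1],np.cos(b)]); tp=t+[0,0,.0005]-[0,0,72e-3*np.sin(b)]
  d=ex*np.cos(b)+np.array([0,0,np.sin(b)])
  print(b,'wtop',proj('wrist',tp+n*.05),proj('side',tp+n*.05),'end',proj('wrist',tp-d*.02),proj('side',tp-d*.02))
```

```text
top centre [ 0.47545338 -0.15182197  0.11561453] [np.float64(0.0005908552683350323), np.float64(0.0005908552683349983)]
mid [ 0.47530485 -0.15213102  0.09387413]
-0.0038197806239890376 0.0005835284821111542 0.11561452515907604
-0.003908754993293156 0.00025238991718216035 0.09387413459449435
0 wtop [309.51004747 315.0472717 ] [325.71828733 302.24557198] end [309.50231755 263.78944492] [317.35032549 317.15107897]
0.09 wtop [309.50938965 304.95323213] [323.78670062 304.46768732] end [309.5004408  260.45863396] [317.43193871 319.1989906 ]
0.13 wtop [309.50907101 300.53605369] [322.93718102 305.47961871] end [309.49963007 259.09811968] [317.48947043 320.09274932]
0.2 wtop [309.5084792  292.94487607] [321.46958365 307.27919477] end [309.49824876 256.89276756] [317.62090684 321.62713732]
```

View pics/w12.png

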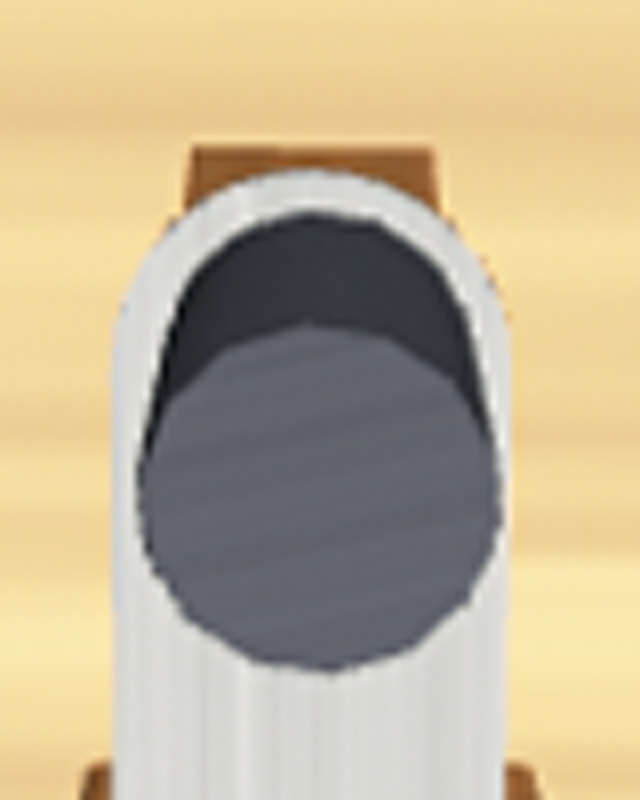

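View pics/top12.png

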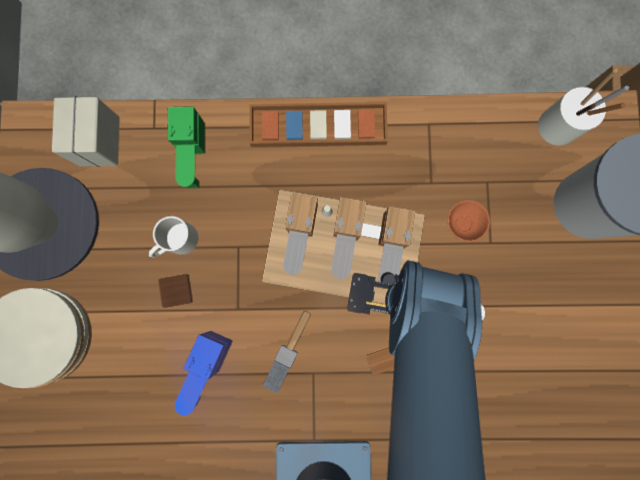

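In the top view the mug (174,236), bowl (469,220), cone (327,210) and tile (371,231) are where they started. The left and middle ribs are free, and the weight stands at (390,281). The jar at (470,312) is mostly hidden by the arm, but the wrist view showed it upright. I hand in.

```bash
python3 -c "
from bench import *
s=read_state();print(s['clock'],s['force'])
print(close_job())"
```

```text
32.4167 [ 0.7180881  -0.89701208 -0.46228727]
the job is handed in; nothing more can be done
None
```

I pressed all three ribs onto their stops from left to right, then set the weight upright on the right-hand rib's tip, released it and handed the job in at 32.4 s. No verdict was reported.

| Rib | Resistance before the stop | Resistance on the stop | Peak force | Taken as |
|---|---|---|---|---|
| Left | about 1.2 N/mm | about 3.5 N/mm | about 16–17 N (16.5 N at the last reading, then 0.3 mm deeper) | stiffest |
| Middle | about 0.3 N/mm | about 3.2 N/mm | about 14 N | softest |
| Right | about 0.5 N/mm | about 3.6 N/mm | about 15 N (13 N at the last reading, then 0.6 mm deeper) | medium |

- **Hold on the stops:** each rib was held well over half a second near its deepest point, and the resistance jump was seen on all three. The left rib's figures come from single noisy readings, not averages.
- **Weight:** the last pictures show it standing free, about 1 mm from the pressing point at its base and about 4 mm at mid-height (limit 12 mm). The other two ribs had sprung back.
- **Rib bend, where checks disagreed:** the pictures give about 0.13 rad. My measured stiffness would give only about 0.09 rad, near the 0.085 lower limit. The weight's measured height would give up to about 0.18 rad, near the 0.185 upper limit.
- **Middle rib travel:** measured from the camera's rib height, its travel to the stop was about 11.5 mm, shorter than I expected from the listed angles. I relied on the force jump to judge it was on its stop.
- **Bystanders:** mug, bowl, cone and tile looked unmoved in the last top view. The jar was mostly hidden there, but the wrist picture showed it upright.

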